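# Pull the orange knob off the headphone amplifier

## Task

The orange push-on knob of the amplifier is cracked: hook the fork of the blue-handled puller under its skirt, pull it straight up off its shaft, and set it down standing upright in the ring dish. Do not touch the orange knob with your fingers, leave the two grey knobs on their shafts and the other things where they are, and finally stand the puller upright on the bare table top again and let go.

Things in the scene. Friction and masses are not known exactly. Their poses are not given: they have to be found in the camera images.
- orange_knob_skirt (a point): Orange push-on knob, a mushroom 36 mm tall on one of the three shafts: round hub (dia 20, 18 mm long, bore 13 open below), skirt disc on it (dia 38, 4 thick), grip on top (dia 26, 14 tall). This point: on its axis, half-way up the skirt, 20 mm above the hub's lower end, 2 mm above the skirt's underside, 16 mm below the top. z up.
- orange_knob: The orange knob again, 25 g; origin on its axis at the hub's lower end. Seated, that end is 1 mm above the amplifier's deck and the skirt's underside 19 mm above the deck. Spring clips in the shaft hold it: pulling it up takes about 4 to 12 N over the first 7 to 9 mm, then it pops free; it is clear of its shaft after 19 mm.
- grey_knob_a_skirt (a point): A grey knob, same shape, size and reference point as the orange one; must stay on its shaft.
- grey_knob_b_skirt (a point): The other grey knob, same shape, size and reference point; must stay on its shaft.
- amp: Headphone amplifier, fixed. Origin under the centre of its box, 110 mm (x) by 190 mm (y), deck 45 mm above the table. Three shafts 19 mm tall at x -15, y -50, 0, +50 mm; any knob on any. Display hood behind, x 35 to 55 mm, full width, 40 mm above deck. End cheeks at y 85 to 95 mm either side, 36 mm above deck. Its front (-x, towards the robot) is open: the fork goes in there, along +x.
- puller_grip (a point): Centre of the puller's blue handle: an upright square bar 18 x 18 mm, 50 mm tall, 46 to 96 mm above the puller's underside; this point is 71 mm above the underside. Axes: x towards the fork's open end, z up. The puller stands upright by itself on its fork.
- puller_fork (a point): Point between the two tines (24 mm clear), straight below the handle, 2 mm above the underside. Back plate at x -30 to -24 mm, 36 wide; bridge above at x -30 to 10 mm, 40 to 46 mm above the underside. With a knob's axis here the hub is between the tines and the skirt rests on them, 4 mm above the underside; the hub hangs 14 mm below the underside.
- puller: The puller, steel, 96 mm tall, 85 to 170 g; axes as puller_grip, origin at the underside straight below the handle. A C open to +x: two tines x -30 to 22 mm, 0 to 4 mm high, each 6 wide, 36 over all.
- dish_floor (a point): Shallow blue ceramic ring dish, loose, 280 g, round: 112 mm over the rim, 11 mm tall, flat inner floor about 90 mm wide, 5 mm above the table, rim 6 mm above that floor. This point is the centre of the inner floor. The dish stands on one side of the amplifier, the puller on the other, either way round.
- cleaner: Bystander: a blue bottle with a black cap, 38 mm in diameter, 115 mm tall, standing upright close in front of the amplifier (its centre 135 to 160 mm from the amplifier's centre), near the way in; origin at the centre of its underside.
- phone_cover: Bystander: a green phone back cover lying flat, 150 (x) x 72 (y) x 7 mm; origin at the centre of its underside.
- tweezer: Bystander: a steel tweezer lying flat, 127 mm long along its x (-65 to +62 mm), 14 mm wide, 5 mm high; origin on its underside.
- pry_triangle: Bystander: a flat red plastic prying triangle, corners 20 mm from its centre, 4 mm thick; origin at the centre of its underside.
Mind the look-alikes: they are no part of the job. Of the things like the amp, leave any that is green or yellow; of the rest the larger one is meant.

How it is judged:
By the outcome, as a careful person would: the job done as asked, in the order asked, and still so for the second after the job is handed in, with the robot touching nothing.
It also fails if it takes over 61 s, if anything falls off the work surface, if the arm or the gripper's body presses on something with over 40 N, if the wrist force passes 120 N, or if a joint passes its speed limit or range.

## Robot

A 6-joint arm with a two-finger parallel gripper is mounted at the origin on the work surface. World frame = base frame: x ahead of the robot, y to its left, z up, the work surface at z = 0. Lengths are in m, angles in rad, forces in N, time in s.
With the tool pointing down it reaches from about 0.25 to 0.775 m from the base axis. Payload 4 kg.
Tool frame: the origin (TCP) lies midway between the tips of the shut fingers; the grasp point (between the pads) lies 19 mm behind it; z points along the fingers, y is the line along which they close (so a half turn about z gives the same grasp; the last joint's range is limited). The gripper opens to 94 mm and grips with 3 to 60 N. Pads are 16 mm wide; open, the fingers measure 119 mm over their backs; the gripper's body (75 mm by 177 mm) begins 78 mm behind the grasp point.
Start: joints at [-1.433, 0.087, 1.371, -0, 1.684, -0.103], TCP at [0.131, -0.534, 0.206] pointing down, gripper open.
Joint ranges: [-3.1, 3.1], [-0.76, 2.03], [0.27, 2.55], [-1.08, 4.22], [0.17, 2.65], [-2.57, 2.57]. Speed limits (rad/s): [2.79, 2.79, 3.14, 3.14, 3.14, 3.14].

## Interface

Orientations are given as [roll, pitch, yaw] about the fixed x, y, z axes, in that order (R = Rz(yaw) Ry(pitch) Rx(roll)).
In Python, from bench import get_obs, snapshot, close_job gives the robot as it stands. The module is installed in compiled form; this text tells all that it offers.
- The arm moves only by the tool drive_tool, never from a script. Its argument "commands" is a list of rows, each a list of 6 numbers: the shift along the tool's x, y, z in units of 0.04 m (1.0 is 0.04 m), then the turn, a rotation vector about the tool's x, y, z in units of 0.1 rad (1.0 is 0.1 rad). In form: [[dx, dy, dz, wx, wy, wz], ...]. A call has 1 to 20 rows; each row shifts and turns the commanded pose from where the row before left it, along the tool's axes as they then stand; what a row does not reach is not made up. A row lasts 1/8 s, in which the tool goes at most 62.5 mm and 10.7 degrees, less where a joint would pass 70% of its speed; a pose out of reach is approached as far as the arm can. A call with a number of a shift or a turn outside -1 to 1 is refused whole. A call with a gripper value outside its range is refused whole. "gripper" is the closure, from 0 (fully open) to 1 (shut), set as the call begins (left out, the last holds). The fingers move at their own pace and stop on an object; the grip force is fixed at half the most. Time passes only in rows, so rows that do not move let the fingers close. It gives the time, the measured TCP pose, the force, the opening and the grip force at its end, in the units of the state.
- get_obs(): the state, without advancing time (a new reading comes with each control period).
- snapshot(name): name is "scene" or "side" or "wrist"; returns a dict with "image" (420x560x3 uint8, blue, green, red), "range_z" (420x560 float32, m along the optical axis (not along the pixel's ray), 0 where there is no reading), "fx", "fy", "cx", "cy" (pixels), "rvec" (rotation vector, rad) and "tvec" (3), from world to camera coordinates, as OpenCV has them. Camera axes: x right, y down, z forward; pixel columns grow to the right and rows downward; lengths in m; the calibration is good to about 2 mm. A picture is of the moment at which its call begins.
- close_job(): hands the job in; it is judged then, once.
The state is a dict: "time": time; "joint_positions": joint angles; "qvel": joint speeds; "joint_torque": joint torques, N m; "tool_pos": TCP position; "ee_rot": TCP orientation; "wrist_force": force on the tool from outside, world axes, zero at the start; "wrist_torque": the same for the moment, N m; "width": finger opening in m; "finger_force": force on a finger pad.
Only numpy, scipy, OpenCV 4.12 (cv2) and the standard library are available. Lean on these libraries where they do the work, as an engineer would, in place of code of your own. Each camera call takes 0.05 s, during which the arm holds its last target. There are 200 camera calls.

## Working session

There is one attempt and no reset: what is moved stays moved. The work goes in short steps, Python scripts to look and compute and a tool call to move; the robot and the scene stay as the last step left them, time stands still between calls to the robot, and variables do not carry over. Pictures are saved under pics/ and viewed, at most 10 in all, crops included, and the job is handed in when it is done.

Besides the shell and the picture viewer there is one more tool, called as name(argument=value, ...) on one line, values as JSON. drive_tool: Moves the arm, as the interface text tells. Its arguments: {"type":"object","properties":{"commands":{"type":"array"},"gripper":{"type":"number"}},"required":["commands"]}

```bash
mkdir -p pics; cat > h.py <<'E'
import numpy as np,cv2,pickle
from bench import get_obs,snapshot
def snap(n,f=None):
    s=snapshot(n)
    if f: cv2.imwrite('pics/'+f+'.png',s['image']); pickle.dump(s,open(f+'.pkl','wb'))
    return s
def cam(s):
    R=cv2.Rodrigues(np.array(s['rvec'],float))[0]; return R,np.array(s['tvec'],float).ravel()
def cloud(s):
    R,t=cam(s); z=s['range_z']; v,u=np.mgrid[:z.shape[0],:z.shape[1]]
    P=np.stack([(u-s['cx'])/s['fx']*z,(v-s['cy'])/s['fy']*z,z],-1)
    W=(P-t)@R; W[z<=0]=np.nan; return W
def ray(s,u,v,z):
    R,t=cam(s); d=R.T@np.array([(u-s['cx'])/s['fx'],(v-s['cy'])/s['fy'],1]); c=-R.T@t
    return c+d*(z-c[2])/d[2]
E
python3 - <<'E'
from h import *
for n in('scene','side'):
    s=snap(n,n+'0'); R,t=cam(s); print(n,-R.T@t,R[2])
o=get_obs(); print(o['time'],o['tool_pos'],o['ee_rot'],o['width'],o['wrist_force'])
E
```

```text
scene [ 1.07104655 -0.91806947  0.72412138] [-0.47482413  0.71098428 -0.51869393]
side [0.14344441 0.51312489 0.58257708] [ 0.39280568 -0.68459619 -0.61402912]
0.1 [ 0.13110349 -0.53365266  0.20441459] [-3.13961271e+00 -2.10608074e-04  2.40825223e-01] 0.0944360972159534 [-0.01509614  0.84937007 -0.06337657]
```

View pics/scene0.png

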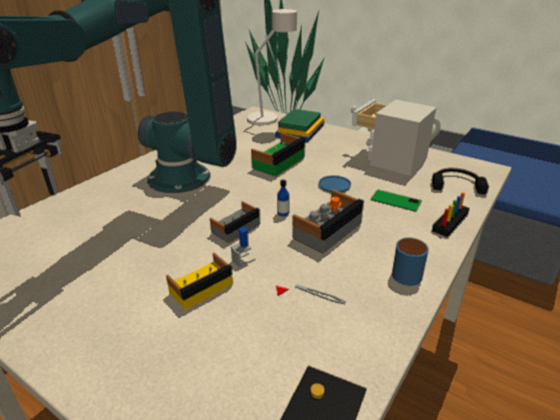

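View pics/side0.png

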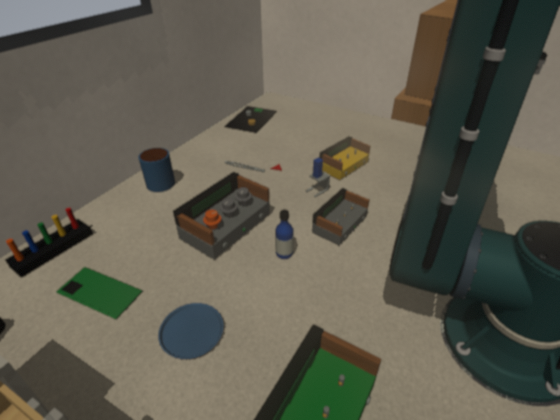

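The scene view has the target amp at (328,220) with the orange knob at (336,203). The puller is at (243,243), the dish at (335,184) and the bottle at (283,200). In the side view the amp is at (223,213), orange knob at (212,218), dish at (192,330), puller at (318,172) and bottle at (285,235).

```bash
python3 - <<'E'
from h import *
S={n:pickle.load(open(n+'0.pkl','rb')) for n in('scene','side')}
C={n:cloud(S[n]) for n in S}
def stat(n,m,lab):
    W=C[n][m]; W=W[np.isfinite(W[:,0])]
    print(n,lab,len(W),'med',np.median(W,0).round(4),'lo',np.percentile(W,2,axis=0).round(4),'hi',np.percentile(W,98,axis=0).round(4)); return W
box={'scene':dict(amp=(290,190,368,248),pul=(225,225,258,270),dish=(312,172,358,196),bot=(272,178,294,220)),
 'side':dict(amp=(170,170,278,256),pul=(300,148,336,198),dish=(152,300,232,362),bot=(268,205,300,262))}
for n in S:
    hsv=cv2.cvtColor(S[n]['image'],cv2.COLOR_BGR2HSV); H,s,v=cv2.split(hsv)
    def reg(b):
        m=np.zeros(H.shape,bool); x0,y0,x1,y1=box[n][b]; m[y0:y1,x0:x1]=1; return m
    W=C[n]
    stat(n,reg('amp')&(H<12)&(s>180)&(v>150),'orange')
    blue=(H>95)&(H<130)&(s>110)
    stat(n,reg('pul')&blue&(W[...,2]>.03),'handle')
    stat(n,reg('pul')&(W[...,2]>.008)&(W[...,2]<.05),'pullow')
    stat(n,reg('bot')&(W[...,2]>.02),'bottle')
    d=stat(n,reg('dish')&blue,'dish')
    m=reg('amp')&(W[...,2]>.03)
    P=W[m]; 
    r=cv2.minAreaRect(P[:,:2].astype(np.float32)*1000); print('amp rect',r)
    hood=P[(P[:,2]>.078)]
    r=cv2.minAreaRect(P[P[:,2]>.081][:,:2].astype(np.float32)*1000);print('hood',r, P[:,2].max())
    r=cv2.minAreaRect(W[reg('pul')&(W[...,2]>.008)&(W[...,2]<.05)][:,:2].astype(np.float32)*1000);print('pul',r)
    x0,y0,x1,y1=box[n]['amp']; cv2.imwrite(f'pics/c_{n}.png',cv2.resize(S[n]['image'][150:275,160:345] if n=='side' else S[n]['image'][170:275,210:380],None,fx=4,fy=4,interpolation=2))
a=cv2.imread('pics/c_scene.png');b=cv2.imread('pics/c_side.png')
E
```

```text
scene orange 7 med [0.575  0.0481 0.0668] lo [0.5704 0.0408 0.0659] hi [0.6033 0.0528 0.0838]
scene handle 143 med [ 0.4826 -0.2348  0.0785] lo [ 0.4052 -0.2407  0.0452] hi [ 0.4877 -0.187   0.0972]
scene pullow 450 med [ 0.4113 -0.2034  0.033 ] lo [ 0.3901 -0.2616  0.0092] hi [ 0.4933 -0.1169  0.0486]
scene bottle 341 med [0.4425 0.0006 0.0654] lo [ 0.4233 -0.0828  0.0216] hi [0.5294 0.0174 0.1151]
scene dish 333 med [0.4774 0.2575 0.0051] lo [0.4326 0.2034 0.0019] hi [0.5254 0.3028 0.0111]
amp rect ((595.3252563476562, 2.3564910888671875), (196.3897247314453, 114.71349334716797), 83.05647277832031)
hood ((597.7960815429688, 0.6455841064453125), (192.20645141601562, 107.57041931152344), 82.5804214477539) 0.08781580566029883
pul ((446.5625305175781, -221.9604949951172), (77.04582214355469, 243.9309539794922), 33.12867736816406)
  return _methods._mean(a, axis=axis, dtype=dtype,
  ret = um.true_divide(
Traceback (most recent call last):
IndexError: index -1 is out of bounds for axis 0 with size 0
```

View pics/c_scene.png

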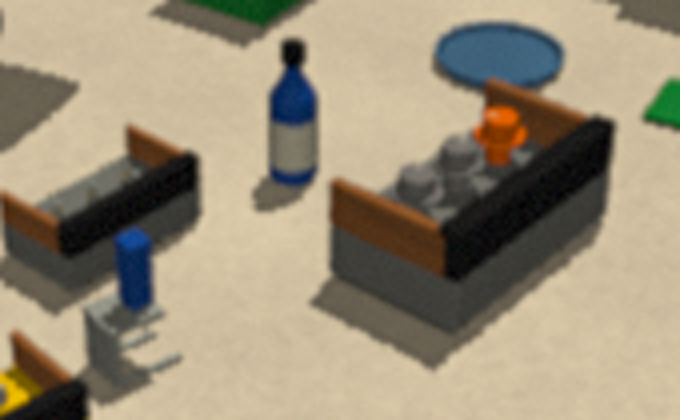

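The scene crop shows the puller's tines pointing right (about world +x), the bottle in front of the amp's middle, and the orange knob at the dish end. Next I'll refine with the side view and get the wrist camera's pose.

```bash
python3 - <<'E'
from h import *
S={n:pickle.load(open(n+'0.pkl','rb')) for n in('scene','side')}
print((S['side']['range_z']>0).mean(),(S['scene']['range_z']>0).mean())
reg={'scene':dict(orange=(290,190,368,248),pul=(230,225,256,252),dish=(312,172,358,196)),'side':dict(orange=(170,170,278,256),pul=(306,148,330,182),dish=(152,300,232,362))}
for n in S:
    s=S[n]; H,sa,v=cv2.split(cv2.cvtColor(s['image'],cv2.COLOR_BGR2HSV))
    for k,(x0,y0,x1,y1) in reg[n].items():
        m=np.zeros(H.shape,bool); m[y0:y1,x0:x1]=1
        m&= ((H<12)&(sa>190)&(v>120) if k=='orange' else (H>95)&(H<130)&(sa>(140 if k=='pul' else 90)))
        k2,lab,st,ce=cv2.connectedComponentsWithStats(m.astype(np.uint8)); i=1+np.argmax(st[1:,4])
        u,vv=ce[i]; z={'orange':.068,'pul':.071,'dish':.006}[k]
        print(n,k,st[i],ce[i].round(1),ray(s,u,vv,z).round(4))
        z0,z1=S[n]['range_z'][lab==i].min(),S[n]['range_z'][lab==i].max(); print('  rng',z0,z1)
    W=cloud(s)
    x0,y0,x1,y1=reg[n]['orange'];P=W[y0:y1,x0:x1].reshape(-1,3);P=P[(P[:,2]>.035)]
    if len(P)>50:
        print('amp',cv2.minAreaRect((P[:,:2]*1000).astype(np.float32)),P[:,2].max())
s=snapshot('wrist');R,t=cam(s);o=get_obs();print('wristcam',-R.T@t,R[2],R[0],o['tool_pos'],s['fx'])
im=S['side']['image'];a=cv2.resize(im[150:260,165:345],None,fx=4,fy=4,interpolation=2);cv2.imwrite('pics/c_side.png',a)
E
```

```text
0.9960246598639456 0.9934141156462585
scene orange [329 202   3   5   5] [329.6 204. ] [0.5773 0.0391 0.068 ]
  rng 1.24773 1.2651094
scene pul [239 227   9  20 136] [242.9 236. ] [ 0.4735 -0.2257  0.071 ]
  rng 0.0 1.2259145
scene dish [319 177  31  14 348] [334.3 183.4] [0.4783 0.2557 0.006 ]
  rng 0.0 1.5326933
amp ((595.3252563476562, 2.3564834594726562), (196.3896942138672, 114.71345520019531), 83.05648803710938) 0.08781580566029883
side orange [204 217  16   8  50] [211.3 221.4] [0.5753 0.0658 0.068 ]
  rng 0.78677887 0.806946Traceback (most recent call last):
  File "<stdin>", line 10, in <module>
    return _wrapfunc(a, 'argmax', axis=axis, out=out, **kwds)
    return bound(*args, **kwds)
ValueError: attempt to get argmax of an empty sequence
```

drive_tool(commands=[[0.3, -0.2, -1, 0, 0, 0], [0.6, -0.4, -1, 0, 0, 0], [0.85, -0.65, -0.9, 0, 0, 0], [0.85, -0.65, 0, 0, 0, 0], [0.85, -0.65, 0, 0, 0, 0], [0.85, -0.65, 0, 0, 0, 0], [0.85, -0.65, 0, 0, 0, 0], [0.85, -0.65, 0, 0, 0, 0], [0.85, -0.65, 0, 0, 0, 0], [0.85, -0.65, 0, 0, 0, 0], [0.7, -0.6, 0, 0, 0, 0], [0, 0, 0, 0, 0, 0], [0, 0, 0, 0, 0, 0]], gripper=0)

```text
time: 1.72
tool_pos: [0.3961, -0.2057, 0.3211]
ee_rot: [-3.142, 0.001, 0.241]
wrist_force: [-1.3, 0.3, -0.2]
width: 0.094
finger_force: 0.0
```

```bash
python3 - <<'E'
from h import *
s=snap('wrist','w1');R,t=cam(s);o=get_obs();print('wristcam',-R.T@t,R[2],R[0],s['fx'],o['tool_pos'],o['ee_rot'])
E
```

```text
wristcam [ 0.47829723 -0.18500772  0.50037671] [-0.27798332 -0.06719055 -0.95823312] [ 0.23892759 -0.97103661 -0.00122454] 362.091715816107 [ 0.39592027 -0.20601995  0.32120333] [3.14156996e+00 7.71702718e-04 2.39709715e-01]
```

View pics/w1.png

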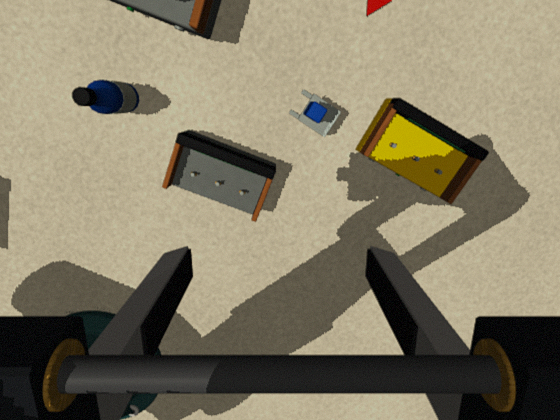

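Wrist view: puller handle at (315,112) with its tines pointing up-left, tips near (306,93) and (292,112). The bottle is at (110,97) and the amp at the top edge (170,10).

```bash
cat >> h.py <<'E'
def blob(s,m,near=None):
    k,lab,st,ce=cv2.connectedComponentsWithStats(m.astype(np.uint8)); i=1+np.argmax(st[1:,4]); return lab==i,ce[i],st[i]
def hsv(s): return cv2.split(cv2.cvtColor(s['image'],cv2.COLOR_BGR2HSV))
def rays(s,m,z): 
    v,u=np.nonzero(m); return np.array([ray(s,a,b,z) for a,b in zip(u,v)])
def puller(s,x0,y0,x1,y1):
    H,sa,v=hsv(s); W=cloud(s); g=np.zeros(H.shape,bool); g[y0:y1,x0:x1]=1
    m,c,st=blob(s,g&(H>100)&(H<130)&(sa>130)&(W[...,2]>.089))
    P=rays(s,m,.096); print('top',st,P.mean(0).round(4),W[m].mean(0).round(4),cv2.minAreaRect((P[:,:2]*1000).astype(np.float32)))
    Q=W[g&(W[...,2]>.038)&(W[...,2]<.049)&(sa<90)]; print('bridge',len(Q),np.median(Q,0).round(4),cv2.minAreaRect((Q[:,:2]*1000).astype(np.float32)))
    return P.mean(0)
E
python3 - <<'E'
from h import *
s=pickle.load(open('w1.pkl','rb')); puller(s,280,80,350,145)
for p in((306,93),(292,112)): print(ray(s,*p,.003))
W=cloud(s); print(W[240,280],ray(s,280,240,0))
E
```

```text
top [305 102  22  21 272] [ 0.4768 -0.2259  0.096 ] [ 0.4768 -0.226   0.0957] ((476.9627380371094, -225.92164611816406), (18.020254135131836, 17.298219680786133), 71.32994842529297)
bridge 668 [ 0.4699 -0.2414  0.0459] ((473.7941589355469, -235.69601440429688), (40.3029899597168, 35.916202545166016), 72.19583892822266)
[ 0.49620729 -0.21669121  0.003     ]
[ 0.46856227 -0.20488945  0.003     ]
[ 0.28667372 -0.2334344  -0.00068583] [ 0.28693601 -0.23336812  0.        ]
```

drive_tool(commands=[[0.92, 0.48, 0, 0, 0, 0], [0.92, 0.48, 0, 0, 0, 0], [0, 0, 0.35, 0, 0, -1], [0, 0, 0.35, 0, 0, -1], [0, 0, 0.35, 0, 0, -1], [0, 0, 0.35, 0, 0, -1], [0, 0, 0.35, 0, 0, -1], [0, 0, 0.35, 0, 0, -1], [0, 0, 0.35, 0, 0, -1], [0, 0, 0.35, 0, 0, -1], [0, 0, 0.35, 0, 0, -1], [0, 0, 0.35, 0, 0, -1], [0, 0, 0, 0, 0, -0.2], [0, 0, 0, 0, 0, 0]], gripper=0.5)

```text
time: 3.52
tool_pos: [0.4769, -0.226, 0.182]
ee_rot: [3.141, 0.0, 1.258]
wrist_force: [0.1, 0.5, 0.3]
width: 0.0467
finger_force: 0.0
```

```bash
python3 - <<'E'
from h import *
s=snap('wrist','w2');R,t=cam(s);o=get_obs();print(o['tool_pos'],o['ee_rot'],o['width'])
c=np.array([.4768,-.2259,.096]);q=R@c+t;u=s['fx']*q[0]/q[2]+s['cx'];v=s['fy']*q[1]/q[2]+s['cy'];print(u,v)
u,v=int(u),int(v); puller(s,max(0,u-90),max(0,v-110),u+90,v+110)
E
```

```text
[ 0.47713525 -0.22592646  0.18232856] [3.14026307e+00 4.69843596e-04 1.25873499e+00] 0.047213226305287126
277.6567160520012 216.01334732757832
top [267 203  23  25 529] [ 0.4773 -0.2254  0.096 ] [ 0.4773 -0.2256  0.0955] ((477.2677917480469, -225.2930450439453), (19.326644897460938, 17.039030075073242), 72.130126953125)
bridge 916 [ 0.4703 -0.2342  0.0458] ((471.64385986328125, -267.6630554199219), (80.91444396972656, 184.83837890625), 23.702539443969727)
```

drive_tool(commands=[[0, 0, 0.8, 0, 0, 0], [0, 0, 0.8, 0, 0, 0], [0, 0, 0.8, 0, 0, 0], [0, 0, 0.5, 0, 0, 0], [0, 0, 0.3, 0, 0, 0], [0, 0, 0, 0, 0, 0], [0, 0, 0, 0, 0, 0]])

```text
time: 4.45
tool_pos: [0.4779, -0.2257, 0.0548]
ee_rot: [3.139, 0.001, 1.261]
wrist_force: [0.2, 0.4, 0.3]
width: 0.0469
finger_force: 0.0
```

drive_tool(commands=[[0, 0, 0, 0, 0, 0], [0, 0, 0, 0, 0, 0], [0, 0, 0, 0, 0, 0], [0, 0, 0, 0, 0, 0], [0, 0, 0, 0, 0, 0]], gripper=1)

```text
time: 5.08
tool_pos: [0.4771, -0.2252, 0.0537]
ee_rot: [3.141, 0.0, 1.261]
wrist_force: [0.2, 0.1, 1.2]
width: 0.0178
finger_force: 30.0
```

drive_tool(commands=[[0, 0, -0.5, 0, 0, 0], [0, 0, -0.8, 0, 0, 0], [0, 0, -0.8, 0, 0, 0], [0, 0, -0.8, 0, 0, 1], [0, 0, -0.8, 0, 0, 1], [0, 0, -0.8, 0, 0, 1], [0, 0, -0.4, 0, 0, 1], [0, 0, 0, 0, 0, 1], [0, 0, 0, 0, 0, 1], [0, 0, 0, 0, 0, 1], [0, 0, 0, 0, 0, 1], [0, 0, 0, 0, 0, 1], [0, 0, 0, 0, 0, 1], [0, 0, 0, 0, 0, 1], [0, 0, 0, 0, 0, 1], [0, 0, 0, 0, 0, 1], [0, 0, 0, 0, 0, 0.9]])

```text
time: 7.2
tool_pos: [0.4768, -0.225, 0.2487]
ee_rot: [-3.141, 0.001, -0.132]
wrist_force: [-0.2, -1.6, -1.1]
width: 0.018
finger_force: 30.0
```

drive_tool(commands=[[-0.1, -0.5, 0, 0, 0, 0], [-0.15, -0.9, 0, 0, 0, 0], [-0.15, -0.9, 0, 0, 0, 0], [-0.15, -0.9, 0, 0, 0, 0], [-0.15, -0.9, 0, 0, 0, 0], [-0.15, -0.9, 0, 0, 0, 0], [-0.15, -0.9, 0, 0, 0, 0], [-0.1, -0.7, 0, 0, 0, 0], [0, -0.3, 0, 0, 0, 0], [0, 0, 0, 0, 0, 0], [0, 0, 0, 0, 0, 0]])

```text
time: 8.57
tool_pos: [0.4689, 0.0536, 0.2493]
ee_rot: [3.141, 0.0, -0.13]
wrist_force: [0.5, 0.8, -1.5]
width: 0.0179
finger_force: 30.0
```

```bash
python3 - <<'E'
from h import *
s=snap('wrist','w3');o=get_obs();print(o['tool_pos'],o['ee_rot'],o['width'])
E
```

```text
[0.46897262 0.05341743 0.24934527] [ 3.14104086e+00  1.90312862e-04 -1.30197974e-01] 0.017978301858572108
```

View pics/w3.png

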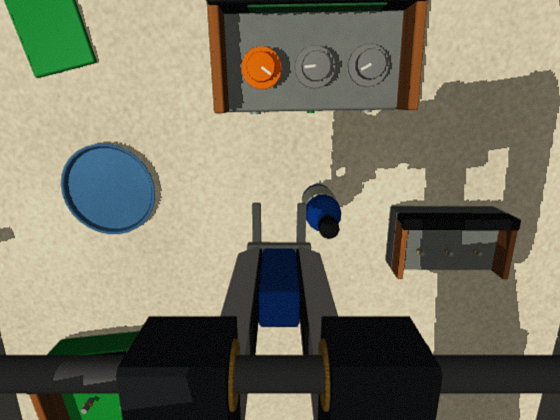

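Wrist view: orange knob at (262,68), grey knobs at (316,66) and (370,65), dish at (108,188), bottle cap at (328,228). The fork tines run from (257,205) and (302,205) down.

```bash
cat > m.py <<'E'
from h import *
def measure(s,ox,kz=.068,tz=None):
    o=get_obs(); p=np.array(o['tool_pos']); y=o['ee_rot'][2]; X=np.array([np.cos(y),np.sin(y)]); Y=np.array([np.sin(y),-np.cos(y)])
    H,sa,v=hsv(s); m=((H<13)&(sa>225)&(v>190)); g=np.zeros(H.shape,bool); x0,y0,x1,y1=ox; g[y0:y1,x0:x1]=1
    m,c,st=blob(s,m&g); m=cv2.morphologyEx(m.astype(np.uint8),cv2.MORPH_CLOSE,np.ones((7,7)))
    P=rays(s,m>0,kz)[:,:2]; (cx,cy),r=cv2.minEnclosingCircle((P*1000).astype(np.float32)); 
    print('orange px',st,c.round(1),'ray mean',P.mean(0).round(4),'circ',cx/1000,cy/1000,r)
    k=np.array([cx,cy])/1000; d=k-p[:2]; print('knob in tool: x %.4f y %.4f'%(d@X,d@Y), p,y)
    return k
E
python3 - <<'E'
from m import *
s=pickle.load(open('w3.pkl','rb')); k=measure(s,(235,40,290,95))
W=cloud(s);H,sa,v=hsv(s)
# skirt by height
g=np.zeros(H.shape,bool);g[40:95,235:290]=1
for lo,hi in((.060,.072),(.078,.088)):
    Q=W[g&(W[...,2]>lo)&(W[...,2]<hi)&(sa>150)];print(lo,len(Q),Q.mean(0).round(4),cv2.minEnclosingCircle((Q[:,:2]*1000).astype(np.float32)))
for x0,x1 in((292,340),(346,394)):
    g=np.zeros(H.shape,bool);g[40:95,x0:x1]=1
    Q=W[g&(W[...,2]>.060)&(W[...,2]<.072)&(sa<60)];print('grey',len(Q),cv2.minEnclosingCircle((Q[:,:2]*1000).astype(np.float32)))
g=np.zeros(H.shape,bool);g[8:112,205:430]=1
Q=W[g&(W[...,2]>.035)];print('amp',cv2.minAreaRect((Q[:,:2]*1000).astype(np.float32)),Q[:,2].max())
g=np.zeros(H.shape,bool);g[135:240,55:165]=1
m,c,st=blob(s,g&(H>95)&(H<125)&(sa>90));P=rays(s,m,.009);print('dish',st,cv2.minEnclosingCircle((P[:,:2]*1000).astype(np.float32)),np.median(W[m],0))
g=np.zeros(H.shape,bool);g[180:245,300:345]=1
Q=W[g&(W[...,2]>.02)&(W[...,2]<.14)];print('bottle',Q.min(0),Q.max(0),cv2.minEnclosingCircle((Q[Q[:,2]>.1][:,:2]*1000).astype(np.float32)))
# tines
for v0 in(207,212,220,228,235,240):
    r=W[v0,240:320]; ok=(r[:,2]>.15)&(r[:,2]<.26);i=np.nonzero(ok)[0]; print(v0,(i+240).tolist(), r[ok].round(4)[[0,-1]].tolist() if len(i) else '')
E
```

```text
orange px [246  50   5   5   5] [248.  52.] ray mean [0.5992 0.0663] circ 0.5992152709960937 0.06632252502441406 2.537172317504883
knob in tool: x 0.1275 y -0.0297 [0.46897262 0.05341743 0.24934527] -0.13019797423740642
0.06 656 [0.5838 0.0559 0.068 ] ((584.8446044921875, 56.49696350097656), 18.827171325683594)
0.078 636 [0.5849 0.0566 0.0819] ((584.7428588867188, 56.395381927490234), 12.822209358215332)
grey 660 ((579.168701171875, 6.871041774749756), 18.90998077392578)
grey 651 ((574.2551879882812, -42.540225982666016), 19.068971633911133)
amp ((584.6101684570312, 6.194740295410156), (190.2839813232422, 90.88135528564453), 83.55355834960938) 0.08470897923037683
dish [  61  144   94   90 6546] ((478.2129211425781, 258.8940734863281), 55.28251647949219) [nan nan nan]
bottle [ 0.41963146 -0.00568756  0.02012046] [0.45452961 0.03166327 0.11731616] ((435.0032043457031, 12.715841293334961), 9.875057220458984)
207 [252, 253, 254, 255, 256, 257, 258, 259, 260, 297, 298, 299, 300, 301, 302, 303, 304, 305] [[0.4887, 0.0699, 0.1999], [0.4843, 0.0353, 0.2001]]
212 [252, 253, 254, 255, 256, 257, 258, 259, 260, 297, 298, 299, 300, 301, 302, 303, 304, 305] [[0.4855, 0.0703, 0.2007], [0.4808, 0.0356, 0.2001]]
220 [252, 253, 254, 255, 256, 257, 258, 259, 260, 297, 298, 299, 300, 301, 302, 303, 304, 305] [[0.4794, 0.0713, 0.1989], [0.4751, 0.0362, 0.1995]]
228 [252, 253, 254, 255, 256, 257, 258, 259, 260, 297, 298, 299, 301, 302, 303, 304, 305] [[0.4743, 0.072, 0.2001], [0.4695, 0.0368, 0.1995]]
235 [252, 253, 254, 255, 256, 257, 258, 259, 260, 296, 297, 298, 299, 300, 301, 302, 303, 304] [[0.469, 0.0729, 0.1994], [0.4644, 0.038, 0.1991]]
240 [252, 253, 254, 255, 256, 257, 258, 259, 260, 296, 297, 298, 299, 300, 301, 302, 303, 304] [[0.4653, 0.0734, 0.199], [0.461, 0.0384, 0.1996]]
```

drive_tool(commands=[[0, 0, 0, 0, 0, -0.25], [0.7, -0.2, 0, 0, 0, 0], [0.65, -0.15, 0, 0, 0, 0], [0, 0, 0.8, 0, 0, 0], [0, 0, 0.8, 0, 0, 0], [0, 0, 0.8, 0, 0, 0], [0, 0, 0.7, 0, 0, 0], [0, 0, 0.36, 0, 0, 0], [0, 0, 0, 0, 0, 0], [0, 0, 0, 0, 0, 0], [0, 0, 0, 0, 0, 0]])

```text
time: 10.0
tool_pos: [0.5252, 0.0625, 0.1127]
ee_rot: [-3.141, -0.003, -0.104]
wrist_force: [0.1, 0.3, -0.8]
width: 0.018
finger_force: 30.0
```

```bash
cat > m2.py <<'E'
from h import *
import sys
s=snap('wrist',sys.argv[1]);o=get_obs();p=np.array(o['tool_pos']);y=o['ee_rot'][2];print(p.round(4),np.round(o['ee_rot'],4),np.round(o['wrist_force'],1))
X=np.array([np.cos(y),np.sin(y)]);Y=np.array([np.sin(y),-np.cos(y)])
W=cloud(s);H,sa,v=hsv(s); T=np.stack([(W[...,:2]-p[:2])@X,(W[...,:2]-p[:2])@Y,W[...,2]-p[2]],-1)
o=(H<14)&(sa>140)&(v>80)
for nm,lo,hi in(('skirt',.0,.0),('x',0,0)):pass
zz=W[...,2][o&(T[...,0]>-.03)&(T[...,0]<.1)&(abs(T[...,1])<.04)]
kt=np.nanpercentile(zz,97); print('knob top z',kt)
for nm,a in(('grip',kt),('skirt',kt-.014)):
    Q=T[o&(abs(W[...,2]-a)<.003)&(T[...,0]>-.03)&(T[...,0]<.1)&(abs(T[...,1])<.04)]
    if len(Q)>20: c,r=cv2.minEnclosingCircle((Q[:,:2]*1000).astype(np.float32)); print(nm,len(Q),np.round(c,1),round(r,1))
t=(abs(T[...,2]+.0496)<.004)&(abs(T[...,1])<.026)&(T[...,0]>0)&(T[...,0]<.03)&(sa<90)
for sgn in(-1,1):
    Q=T[t&(sgn*T[...,1]>.005)]*1000
    if len(Q): print('tine',sgn,len(Q),'xmax %.1f'%Q[:,0].max(),'y %.1f..%.1f'%tuple(np.percentile(Q[:,1],[2,98])),'z',np.median(Q[:,2]).round(1)); f=np.polyfit(Q[:,0],Q[:,1],1); print('  slope %.3f y0 %.2f'%tuple(f))
E
python3 m2.py w4
```

```text
[0.525  0.0625 0.1124] [-3.1414e+00 -2.5000e-03 -1.0420e-01] [-0.4  0.6 -1.8]
knob top z 0.08261160525212864
grip 1368 [ 60.7 -27.9] 40.9
skirt 866 [59.9  0.1] 18.9
tine -1 276 xmax 20.7 y -19.0..-13.5 z -49.4
  slope 0.015 y0 -16.38
tine 1 268 xmax 20.9 y 11.0..16.5 z -49.5
  slope -0.018 y0 13.86
```

drive_tool(commands=[[0, 0.035, 0.055, 0, 0, 0], [0, 0, 0, 0, 0, 0], [0.2, 0, 0, 0, 0, 0], [0.2, 0, 0, 0, 0, 0], [0.2, 0, 0, 0, 0, 0], [0, 0, 0, 0, 0, 0], [0, 0, 0, 0, 0, 0]])

```text
time: 10.92
tool_pos: [0.5478, 0.0586, 0.1087]
ee_rot: [3.141, 0.001, -0.104]
wrist_force: [0.8, 0.6, -1.7]
width: 0.0178
finger_force: 30.0
```

```bash
python3 m2.py w5
```

```text
[0.5477 0.0587 0.1087] [ 3.1415e+00  4.0000e-04 -1.0420e-01] [-0.   0.4 -0.8]
knob top z 0.08296523215768448
grip 1946 [ 42.9 -32.9] 44.6
skirt 1209 [37.2 -1.5] 18.9
tine -1 268 xmax 20.3 y -19.0..-13.5 z -49.7
  slope 0.009 y0 -16.30
tine 1 259 xmax 20.2 y 11.0..16.6 z -49.8
  slope -0.009 y0 13.85
```

drive_tool(commands=[[0.2, 0, 0, 0, 0, 0], [0.2, 0, 0, 0, 0, 0], [0.2, 0, 0, 0, 0, 0], [0.2, 0, 0, 0, 0, 0], [0.15, 0, 0, 0, 0, 0], [0, 0, 0, 0, 0, 0], [0, 0, 0, 0, 0, 0]])

```text
time: 11.85
tool_pos: [0.5855, 0.0547, 0.1088]
ee_rot: [3.141, 0.0, -0.104]
wrist_force: [0.2, -1.0, -1.7]
width: 0.0178
finger_force: 30.0
```

```bash
python3 m2.py w6; python3 -c "
import cv2;a=cv2.imread('pics/w6.png');cv2.imwrite('pics/w6c.png',cv2.resize(a[60:300,150:430],None,fx=2,fy=2))"
```

```text
[0.5855 0.0547 0.1088] [ 3.1415e+00  3.0000e-04 -1.0410e-01] [-0.6  0.6 -1.2]
knob top z 0.0827885869563372
grip 972 [  9.8 -29.2] 40.6
skirt 835 [-0.1 -1.4] 18.7
tine -1 158 xmax 20.7 y -18.9..-13.5 z -49.8
  slope 0.137 y0 -18.47
tine 1 157 xmax 20.2 y 11.0..16.5 z -49.8
  slope -0.142 y0 15.96
```

View pics/w6c.png

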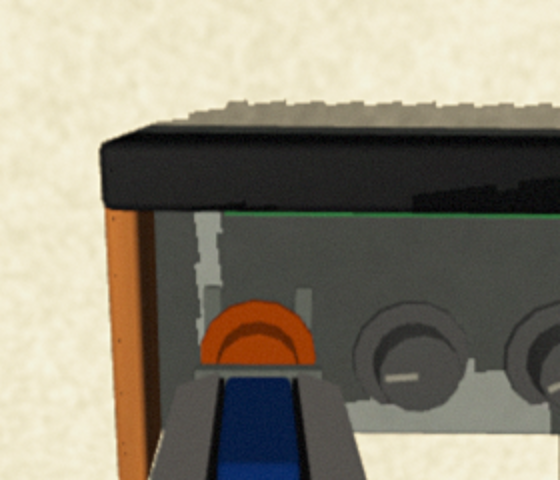

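The crop shows a tine on either side of the orange hub under the skirt, with tips visible at (210,300) and (303,300). The fork is seated, so I'll pull slowly.

drive_tool(commands=[[0, 0, -0.05, 0, 0, 0], [0, 0, -0.05, 0, 0, 0], [0, 0, -0.05, 0, 0, 0], [0, 0, -0.05, 0, 0, 0], [0, 0, -0.05, 0, 0, 0], [0, 0, -0.05, 0, 0, 0], [0, 0, -0.05, 0, 0, 0], [0, 0, 0, 0, 0, 0]])

```text
time: 12.9
tool_pos: [0.5868, 0.0547, 0.1255]
ee_rot: [-3.141, -0.004, -0.104]
wrist_force: [0.1, 0.1, -1.3]
width: 0.0178
finger_force: 30.0
```

drive_tool(commands=[[0, 0, -0.03, 0, 0, 0], [0, 0, -0.03, 0, 0, 0], [0, 0, -0.03, 0, 0, 0], [0, 0, -0.03, 0, 0, 0], [0, 0, -0.03, 0, 0, 0], [0, 0, -0.03, 0, 0, 0], [0, 0, -0.03, 0, 0, 0], [0, 0, -0.03, 0, 0, 0], [0, 0, 0, 0, 0, 0]])

```text
time: 14.02
tool_pos: [0.5857, 0.0547, 0.1326]
ee_rot: [3.142, -0.0, -0.104]
wrist_force: [0.9, -0.4, -2.0]
width: 0.0179
finger_force: 30.0
```

```bash
python3 m2.py w7
```

```text
[0.5857 0.0547 0.1325] [ 3.1415e+00 -2.0000e-04 -1.0420e-01] [-0.3 -0.6 -2.1]
knob top z 0.10175095153695872
grip 575 [ 0.8 -1.6] 12.6
skirt 830 [-0.2 -1.4] 18.7
tine -1 153 xmax 20.7 y -18.9..-9.5 z -49.6
  slope 0.192 y0 -19.08
tine 1 144 xmax 20.2 y 10.9..16.5 z -49.7
  slope -0.177 y0 16.63
```

drive_tool(commands=[[0, 0, -0.05, 0, 0, 0], [0, 0, -0.1, 0, 0, 0], [0, 0, -0.15, 0, 0, 0], [0, 0, -0.2, 0, 0, 0], [0, 0, -0.2, 0, 0, 0], [0, 0, -0.2, 0, 0, 0], [0, 0, -0.15, 0, 0, 0], [0, 0, -0.1, 0, 0, 0], [0, 0, -0.05, 0, 0, 0], [0, 0, 0, 0, 0, 0]])

```text
time: 15.32
tool_pos: [0.5856, 0.0547, 0.1804]
ee_rot: [3.141, 0.0, -0.104]
wrist_force: [-0.1, 0.1, -1.8]
width: 0.018
finger_force: 30.0
```

```bash
python3 m2.py w8; python3 - <<'E'
from h import *
s=pickle.load(open('w3.pkl','rb'));W=cloud(s);H,sa,v=hsv(s)
m=(W[...,2]>.012)&(W[...,2]<.12)&(W[...,1]>.08)&(W[...,0]<.5)&(W[...,0]>.2);m[:,230:]=0
Q=W[m];print('left obstacles',len(Q),np.nanmin(Q,0),np.nanmax(Q,0)); 
i=np.argsort(-Q[:,0])[:1];print(Q[i]); r=cv2.minAreaRect((Q[:,:2]*1000).astype(np.float32));print(cv2.boxPoints(r).round())
E
```

```text
[0.5855 0.0547 0.1802] [ 3.1414e+00  4.0000e-04 -1.0420e-01] [-0.6 -0.3 -1.8]
knob top z 0.14954179113328606
grip 578 [ 1.4 -1.6] 12.5
skirt 819 [-0.1 -1.4] 18.7
tine -1 154 xmax 20.5 y -18.9..-9.5 z -49.5
  slope 0.193 y0 -19.13
tine 1 147 xmax 20.3 y 8.2..16.4 z -49.5
  slope -0.181 y0 16.47
left obstacles 3034 [0.20001511 0.20318493 0.01200019] [0.49991325 0.38128939 0.08725802]
[[0.49991325 0.20720229 0.0121383 ]]
[[176. 300.]
 [495. 194.]
 [530. 298.]
 [211. 404.]]
```

drive_tool(commands=[[-0.1, -0.15, 0, 0, 0, 0], [-0.2, -0.3, 0, 0, 0, 0], [-0.28, -0.42, 0, 0, 0, 0], [-0.28, -0.42, 0, 0, 0, 0], [-0.28, -0.42, 0, 0, 0, 0], [-0.28, -0.42, 0, 0, 0, 0], [-0.28, -0.42, 0, 0, 0, 0], [-0.28, -0.42, 0, 0, 0, 0], [-0.28, -0.42, 0, 0, 0, 0], [-0.28, -0.42, 0, 0, 0, 0], [-0.28, -0.42, 0, 0, 0, 0], [-0.3, -0.4, 0, 0, 0, 0], [-0.25, -0.37, 0, 0, 0, 0], [-0.13, -0.16, 0, 0, 0, 0], [0, 0, 0, 0, 0, 0], [0, 0, 0, 0, 0, 0]])

```text
time: 17.38
tool_pos: [0.4682, 0.2741, 0.1804]
ee_rot: [3.141, -0.0, -0.105]
wrist_force: [0.5, 1.1, -3.5]
width: 0.018
finger_force: 30.0
```

```bash
python3 m2.py w9; python3 - <<'E'
from h import *
s=pickle.load(open('w3.pkl','rb'));W=cloud(s)
m=(W[...,2]>.022)&(W[...,2]<.12)&(W[...,1]>.08)&(W[...,0]<.5)&(W[...,0]>.2);m[:,230:]=0
Q=W[m];print('green',len(Q),np.nanmin(Q,0),np.nanmax(Q,0))
s=pickle.load(open('w9.pkl','rb'));W=cloud(s);H,sa,v=hsv(s)
m=(W[...,2]>.0085)&(W[...,2]<.014)&(H>90)&(H<130)&(sa>70)
Q=W[m];P=(Q[:,:2]*1000).astype(np.float32);print('dish rim',len(Q),P.min(0),P.max(0),cv2.minEnclosingCircle(P))
E
```

```text
[0.4682 0.274  0.1804] [ 3.1412e+00 -2.0000e-04 -1.0510e-01] [-0.2  0.3 -1.5]
knob top z 0.14971796731072354
grip 530 [ 1.3 -2. ] 12.3
skirt 783 [-0.8 -1.3] 18.6
tine -1 150 xmax 20.2 y -19.0..-8.8 z -49.6
  slope 0.224 y0 -19.53
tine 1 147 xmax 20.1 y 9.4..16.4 z -49.7
  slope -0.181 y0 16.39
green 2614 [0.20001511 0.26896168 0.02202777] [0.28530149 0.38128939 0.08725802]
dish rim 1363 [203.55461    9.364745] [533.51843 554.35693] ((330.42913818359375, 281.86083984375), 298.91607666015625)
```

drive_tool(commands=[[0.1, 0.15, 0, 0, 0, 0], [0.19, 0.235, 0, 0, 0, 0], [0, 0, 0.15, 0, 0, 0], [0, 0, 0.3, 0, 0, 0], [0, 0, 0.45, 0, 0, 0], [0, 0, 0.45, 0, 0, 0], [0, 0, 0.45, 0, 0, 0], [0, 0, 0.35, 0, 0, 0], [0, 0, 0.2, 0, 0, 0], [0, 0, 0.1, 0, 0, 0], [0, 0, 0, 0, 0, 0], [0, 0, 0, 0, 0, 0]])

```text
time: 18.92
tool_pos: [0.4783, 0.2582, 0.0832]
ee_rot: [-3.141, -0.001, -0.104]
wrist_force: [-0.4, 0.2, -1.5]
width: 0.018
finger_force: 30.0
```

```bash
python3 m2.py w10
```

```text
[0.4783 0.2582 0.0832] [-3.141e+00 -1.300e-03 -1.043e-01] [-0.2 -0.5 -2.3]
knob top z 0.052456243281439385
grip 537 [ 1.  -1.3] 12.3
skirt 780 [-0.  -1.4] 18.5
tine -1 150 xmax 20.2 y -19.0..-9.5 z -49.6
  slope 0.228 y0 -19.61
tine 1 138 xmax 20.1 y 10.9..16.3 z -49.7
  slope -0.164 y0 16.35
```

View pics/w10.png

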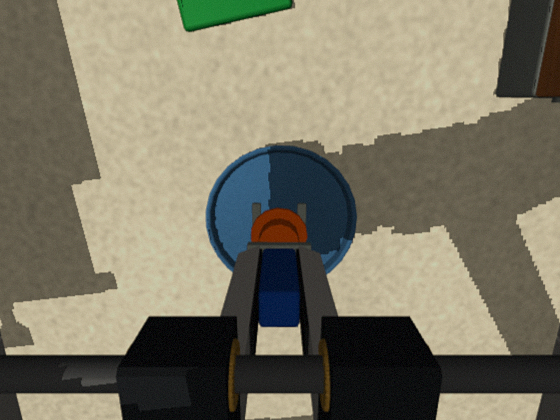

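The knob, at (279,225), sits over the middle of the dish at (281,215).

drive_tool(commands=[[0, 0, 0.08, 0, 0, 0], [0, 0, 0.08, 0, 0, 0], [0, 0, 0.06, 0, 0, 0], [0, 0, 0.05, 0, 0, 0], [0, 0, 0.04, 0, 0, 0], [0, 0, 0.03, 0, 0, 0], [0, 0, 0, 0, 0, 0], [0, 0, 0, 0, 0, 0]])

```text
time: 19.98
tool_pos: [0.4779, 0.2581, 0.069]
ee_rot: [-3.142, -0.0, -0.104]
wrist_force: [-0.6, 0.8, -2.4]
width: 0.0175
finger_force: 30.0
```

```bash
python3 m2.py w11
```

```text
[0.4779 0.258  0.0689] [-3.1416e+00 -2.0000e-04 -1.0420e-01] [ 0.1 -0.  -1.9]
knob top z 0.041985710376972366
grip 443 [ 2.1 -0.9] 11.7
skirt 776 [-0.4 -1. ] 18.5
tine -1 156 xmax 20.2 y -19.0..-13.5 z -49.8
  slope 0.160 y0 -18.73
tine 1 153 xmax 20.3 y 10.9..16.4 z -49.9
  slope -0.144 y0 16.03
```

drive_tool(commands=[[-0.05, 0, 0, 0, 0, 0], [-0.15, 0, 0, 0, 0, 0], [-0.25, 0, 0, 0, 0, 0], [-0.3, 0, 0, 0, 0, 0], [-0.3, 0, 0, 0, 0, 0], [-0.3, 0, 0, 0, 0, 0], [-0.25, 0, 0, 0, 0, 0], [-0.15, 0, 0, 0, 0, 0], [0, 0, 0, 0, 0, 0]])

```text
time: 21.15
tool_pos: [0.4079, 0.2654, 0.0689]
ee_rot: [-3.142, -0.0, -0.104]
wrist_force: [0.6, 0.4, -0.8]
width: 0.018
finger_force: 30.0
```

```bash
python3 m2.py w12; python3 - <<'E'
from h import *
s=pickle.load(open('w12.pkl','rb'));W=cloud(s);H,sa,v=hsv(s)
m,c,st=blob(s,(H>95)&(H<125)&(sa>90)&(W[...,2]<.02)&(W[...,2]>-.01));P=rays(s,m,.009);print('dish',st,cv2.minEnclosingCircle((P[:,:2]*1000).astype(np.float32)))
E
```

```text
[0.4083 0.2653 0.0689] [-3.1416e+00 -5.0000e-04 -1.0400e-01] [-0.5  0.3 -1.4]
knob top z 0.04205256684151631
grip 1056 [68.8 -1.3] 12.8
skirt 1108 [68.8 -1.1] 18.9
tine -1 263 xmax 20.0 y -19.0..-13.5 z -49.7
  slope 0.014 y0 -16.37
tine 1 257 xmax 19.9 y 11.0..16.5 z -49.7
  slope -0.010 y0 13.77
dish [  195    29   173   177 20645] ((478.3056945800781, 257.7368469238281), 55.62525177001953)
```

```bash
python3 - <<'E'
from h import *
for f in('w1','scene0'):
    s=pickle.load(open(f+'.pkl','rb'));W=cloud(s);H,sa,v=hsv(s)
    for x in(.46,.48,.50):
        for y in(-.17,-.20,-.22):
            m=(W[...,2]>.008)&(W[...,2]<.13)&(np.hypot(W[...,0]-.474,W[...,1]+.232)>.045)
            Q=W[m];d=np.hypot(Q[:,0]-x,Q[:,1]-y);i=np.nanargmin(d);print(f,x,y,d[i].round(3),Q[i].round(3))
E
```

```text
w1 0.46 -0.17 0.057 [ 0.404 -0.161  0.016]
w1 0.46 -0.2 0.061 [ 0.399 -0.193  0.023]
w1 0.46 -0.22 0.066 [ 0.398 -0.197  0.014]
w1 0.48 -0.17 0.077 [ 0.404 -0.161  0.016]
w1 0.48 -0.2 0.081 [ 0.4   -0.188  0.034]
w1 0.48 -0.22 0.085 [ 0.398 -0.197  0.014]
w1 0.5 -0.17 0.092 [ 0.531 -0.083  0.071]
w1 0.5 -0.2 0.101 [ 0.4   -0.188  0.034]
w1 0.5 -0.22 0.09 [ 0.476 -0.307  0.053]
scene0 0.46 -0.17 0.055 [ 0.405 -0.17   0.024]
scene0 0.46 -0.2 0.059 [ 0.403 -0.186  0.052]
scene0 0.46 -0.22 0.062 [ 0.401 -0.2    0.02 ]
scene0 0.48 -0.17 0.075 [ 0.405 -0.17   0.024]
scene0 0.48 -0.2 0.078 [ 0.403 -0.186  0.052]
scene0 0.48 -0.22 0.081 [ 0.401 -0.2    0.02 ]
scene0 0.5 -0.17 0.089 [ 0.533 -0.088  0.016]
scene0 0.5 -0.2 0.098 [ 0.403 -0.186  0.052]
scene0 0.5 -0.22 0.094 [ 0.484 -0.312  0.056]
```

drive_tool(commands=[[0, 0, -0.3, 0, 0, 0], [0, 0, -0.7, 0, 0, 0], [0, 0, -0.9, 0, 0, 0], [0, 0, -0.9, 0, 0, 0], [0, 0, -0.9, 0, 0, 0], [0, 0, -0.6, 0, 0, 0], [0, 0, -0.2, 0, 0, 0]])

```text
time: 22.08
tool_pos: [0.4093, 0.2656, 0.2516]
ee_rot: [-3.139, -0.004, -0.105]
wrist_force: [0.4, -0.9, -0.8]
width: 0.018
finger_force: 30.0
```

drive_tool(commands=[[0.1, 0.4, 0, 0, 0, 0], [0.2, 0.7, 0, 0, 0, 0], [0.24, 0.82, 0, 0, 0, 0], [0.24, 0.82, 0, 0, 0, 0], [0.24, 0.82, 0, 0, 0, 0], [0.24, 0.82, 0, 0, 0, 0], [0.24, 0.82, 0, 0, 0, 0], [0.24, 0.82, 0, 0, 0, 0], [0.24, 0.82, 0, 0, 0, 0], [0.24, 0.82, 0, 0, 0, 0], [0.24, 0.82, 0, 0, 0, 0], [0.24, 0.82, 0, 0, 0, 0], [0.24, 0.82, 0, 0, 0, 0], [0.24, 0.82, 0, 0, 0, 0], [0.2, 0.4, 0, 0, 0, 0], [0.15, 0.2, 0, 0, 0, 0], [0, 0, 0, 0, 0, 0], [0, 0, 0, 0, 0, 0]])

```text
time: 24.32
tool_pos: [0.5006, -0.2075, 0.2489]
ee_rot: [-3.141, 0.0, -0.103]
wrist_force: [-0.5, 0.1, -1.4]
width: 0.0178
finger_force: 30.0
```

drive_tool(commands=[[0, 0, 0.4, 0, 0, 0], [0, 0, 0.8, 0, 0, 0], [0, 0, 0.9, 0, 0, 0], [0, 0, 0.9, 0, 0, 0], [0, 0, 0.7, 0, 0, 0], [0, 0, 0.5, 0, 0, 0], [0, 0, 0.3, 0, 0, 0], [0, 0, 0, 0, 0, 0], [0, 0, 0, 0, 0, 0], [0, 0, 0, 0, 0, 0]])

```text
time: 25.58
tool_pos: [0.5014, -0.2089, 0.0701]
ee_rot: [3.141, -0.002, -0.104]
wrist_force: [-0.7, -0.0, -1.4]
width: 0.0179
finger_force: 30.0
```

```bash
python3 m2.py w13 2>&1 | grep -v warn | tail -8; python3 -c "
from bench import get_obs;o=get_obs();print(o['time'],o['tool_pos'],o['wrist_force'])"
```

```text
return np.nanmean(a, axis, out=out, keepdims=keepdims)
[ 0.5013 -0.2089  0.07  ] [ 3.1407e+00 -2.0000e-03 -1.0420e-01] [-0.1  0.9 -1.3]
knob top z nan
tine -1 271 xmax 20.6 y -18.9..-13.4 z -49.6
  slope 0.015 y0 -16.32
tine 1 268 xmax 20.3 y 11.0..16.5 z -49.6
  slope -0.010 y0 13.85
25.625 [ 0.50126748 -0.20885486  0.0700023 ] [-0.10984379  0.912674   -1.34256176]
```

drive_tool(commands=[[0, 0, 0.1, 0, 0, 0], [0, 0, 0.1, 0, 0, 0], [0, 0, 0.08, 0, 0, 0], [0, 0, 0.05, 0, 0, 0], [0, 0, 0.04, 0, 0, 0], [0, 0, 0.02, 0, 0, 0], [0, 0, 0, 0, 0, 0], [0, 0, 0, 0, 0, 0]])

```text
time: 26.62
tool_pos: [0.5007, -0.2085, 0.0537]
ee_rot: [3.141, -0.0, -0.104]
wrist_force: [-1.7, 1.2, 1.5]
width: 0.0176
finger_force: 30.0
```

drive_tool(commands=[[0, 0, 0, 0, 0, 0], [0, 0, 0, 0, 0, 0], [0, 0, 0, 0, 0, 0], [0, 0, 0, 0, 0, 0], [0, 0, 0, 0, 0, 0]], gripper=0.55)

```text
time: 27.25
tool_pos: [0.5006, -0.2085, 0.0533]
ee_rot: [3.142, -0.0, -0.104]
wrist_force: [-0.8, -0.6, -0.9]
width: 0.0419
finger_force: 0.0
```

drive_tool(commands=[[0, 0, -0.2, 0, 0, 0], [0, 0, -0.5, 0, 0, 0], [0, 0, -0.8, 0, 0, 0], [0, 0, -0.8, 0, 0, 0], [0, 0, -0.8, 0, 0, 0], [0, 0, -0.8, 0, 0, 0], [-0.8, 0, -0.3, 0, 0, 0], [-0.8, 0, 0, 0, 0, 0], [-0.8, 0, 0, 0, 0, 0], [0, 0, 0, 0, 0, 0], [0, 0, 0, 0, 0, 0]])

```text
time: 28.62
tool_pos: [0.4058, -0.1987, 0.2218]
ee_rot: [3.141, -0.002, -0.104]
wrist_force: [0.3, -0.1, 0.6]
width: 0.0427
finger_force: 0.0
```

```bash
python3 - <<'E'
from h import *
a=snap('scene','s9');b=snap('side','d9');print(get_obs()['wrist_force'])
A=cv2.resize(a['image'][150:310,190:390],None,fx=2,fy=2);B=cv2.resize(b['image'][140:370,140:340],(400,460))
A=cv2.copyMakeBorder(A,0,140,0,0,cv2.BORDER_CONSTANT);cv2.imwrite('pics/end.png',np.hstack([A,B]))
E
```

```text
[ 0.20555825  0.35237974 -0.56286108]
```

View pics/end.png

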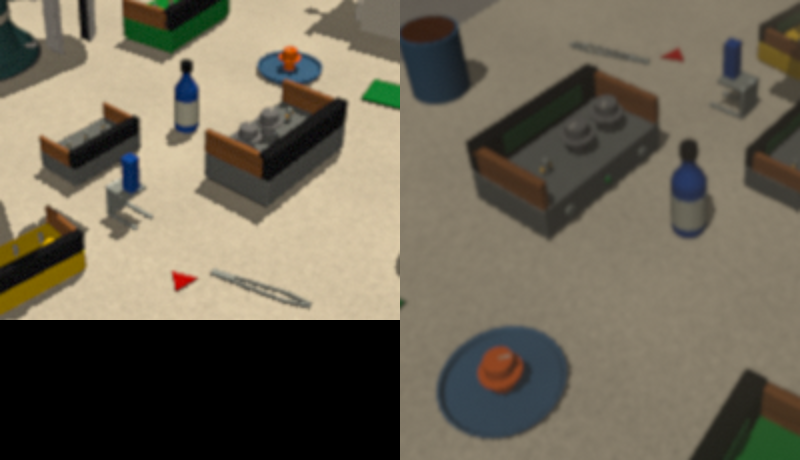

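The orange knob stands upright in the dish at (500,370) in the side half. The puller stands upright on the table at (735,75), both grey knobs are still seated, and the other things are in place.

```bash
python3 -c "
from bench import close_job;print(close_job())"
```

```text
the job is handed in; nothing more can be done
None
```

The job is handed in at about 29 s: the orange knob was pulled off and stands upright in the ring dish, the puller stands released on the bare table, and the final pictures show both grey knobs still seated and nothing else visibly moved.

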